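# Slide the baking tray onto the middle runners

## Task

Pick up the small aluminium baking tray by its upright front lip and slide it, back edge first, into the middle one of the rack's three pairs of runners. Push it in gently until you feel it press lightly against the rack's back stop, then let go and leave it there, fully home and lying flat in those runners. Do not ram the runners or the stop, and leave the cups, the tawa and the tongs where they are.

Things in the scene. Friction and masses are not known exactly. Their poses are not given: they have to be found in the camera images.
- tray_grip (a point): Grip point of the loose baking tray: centre of its upright front lip, 30 mm above the tray's underside. The lip is a plate 8 mm thick (along x), 110 mm wide (along y), its top edge 44 mm above the underside. +x points along the sheet from the lip to the back edge, z up. Nothing else stands on the sheet within 25 mm of the lip.
- tray_back (a point): Middle of the tray's back edge, at its underside, 195 mm from the lip's middle along the tray's +x. Same axes as the grip point.
- tray: The same tray, 0.2 to 0.45 kg, flat on the worktop: aluminium sheet 170 mm wide, 199 mm long, 4 mm thick. Rims 7 mm high stand on it 14 mm in from the back edge and 17 mm in from the sides, so its sides are plain flanges that run in the runners. Origin: underside, below the middle of the lip; +x to the back edge, z up.
- rack: Open steel rack fixed to the worktop, 210 mm wide, 158 mm deep, 270 mm high; front and top open. Its rigid back stop is two upright 8 mm rods, 100 mm apart, full height, which the tray's back edge meets 123 to 141 mm inside the runners' mouths: clamped at a depth that changes and is not measured (2 mm too far is over 20 N). Origin: worktop, under the front's middle; +x goes in, z up.
- rails_low: The lowest pair of runners: facing level steel C-channels 155 mm long, one at each side. Each: ledge below, 10 mm high slot, lip above (both 4 mm thick). Outer walls 176 mm apart, ledges' inner edges 150 mm apart; mouth flared 5 mm over the 14 mm ahead of the origin. Origin: middle of the mouth, level with the ledges' upper face; +x is the way in, z up.
- rails_mid: The middle pair of runners, the one to use, 115 to 165 mm high: facing level steel C-channels 155 mm long, one at each side. Each: ledge below, 10 mm high slot, lip above (both 4 mm thick). Outer walls 176 mm apart, ledges' inner edges 150 mm apart; mouth flared 5 mm over the 14 mm ahead of the origin. Origin: middle of the mouth, level with the ledges' upper face; +x is the way in, z up.
- rails_top: The top pair of runners: facing level steel C-channels 155 mm long, one at each side. Each: ledge below, 10 mm high slot, lip above (both 4 mm thick). Outer walls 176 mm apart, ledges' inner edges 150 mm apart; mouth flared 5 mm over the 14 mm ahead of the origin. Origin: middle of the mouth, level with the ledges' upper face; +x is the way in, z up.
- cup_a: A blue enamel mug, 80 mm across and 80 mm high, origin under its centre. Leave alone.
- cup_b: Another such mug. Leave alone.
- tawa: A flat round aluminium tawa, 200 mm across, 11 mm high, origin under its centre. Leave alone.
- tongs: Steel tongs lying on the worktop, 220 mm long, 12 mm high, origin under the middle. Leave alone.

How it is judged:
By the outcome, as a careful person would: the job done as asked, in the order asked, and still so for the second after the job is handed in, with the robot touching nothing.
It also fails if it takes over 48 s, if anything falls off the work surface, if the arm or the gripper's body presses on something with over 40 N, if the wrist force passes 120 N, or if a joint passes its speed limit or range.

## Robot

A 6-joint arm with a two-finger parallel gripper is mounted at the origin on the work surface. World frame = base frame: x ahead of the robot, y to its left, z up, the work surface at z = 0. Lengths are in mm, angles in rad, forces in N, time in s.
With the tool pointing down it reaches from about 275 to 725 mm from the base axis. Payload 15.9 kg.
Tool frame: the origin (TCP) lies on the centre line of the jaws, within the pads' length; the fingertips stand tip_reach ahead of it and the grasp point (between the pads) lies 11 mm behind it (tip_reach is the distance from the TCP to the fingertips, in mm); z points along the fingers, y is the line along which they close (so a half turn about z gives the same grasp; the last joint's range is limited). The gripper opens to 85 mm and grips with 20 to 120 N. Pads are 22 mm wide; open, the fingers measure 114 mm over their backs; the gripper's body (76 mm by 85 mm) begins 54 mm behind the grasp point. The pads swing forward as they close: fully open they stand 13 mm farther back than shut.
Start: joints at [0, 0.213, -0.034, 1.323, 0, 1.571], TCP at [499.985, -0, 239.306] pointing down, gripper open.
Joint ranges: [-2.98, 2.98], [-0.74, 1.72], [-1.14, 1.35], [-2.1, 2.04], [-1.57, 1.44], [-3.14, 3.14]. Speed limits (rad/s): [1.89, 1.89, 2.39, 2.57, 3.14, 3.14].

## Interface

Orientations are given as a rotation vector (axis times angle).
In Python, from workcell import get_obs, get_image, camera_params, job_done, tip_reach gives the robot as it stands.
- The arm moves only by the tool play_rows, never from a script. Its argument "deltas" is one flat list of numbers, 5 for each row, row after row: the closure, from -1 (fully open) to 1 (shut), then the shift along the tool's x, y, z in m, then the turn about the tool's z in degrees. In form: [hand, x, y, z, spin, hand, x, y, z, spin, ...]. A call has 1 to 12 rows; each row is the pose to reach, as a shift and turn from the pose commanded when the call began, along the tool's axes at that moment; what a row does not reach only later rows make up. A row lasts 1/12 s, in which the tool goes at most 41.7 mm and 7.16 degrees, less where a joint would pass 70% of its speed; a pose out of reach is approached as far as the arm can. A call with a gripper value outside its range is refused whole. The fingers move at their own pace and stop on an object; "squeeze" is the grip in N (left out, the last holds). Time passes only in rows, so rows that repeat a pose let the fingers close. It gives the time, the measured TCP pose, the force, the opening and the grip force at its end, in the units of the state.
- get_obs(): the state, without advancing time (a new reading comes with each control period).
- get_image(name): name is "scene" or "side" or "wrist"; returns (picture, depth): 384x512x3 uint8, red, green, blue; 384x512 float32, mm along the optical axis (not along the pixel's ray), 0 where there is no reading.
- camera_params(name): a dict with "intrinsics" (3x3 intrinsics, pixels), "origin" and "attitude" of the camera in the world. Camera axes: x right, y up, looking along -z (the intrinsics and any distortion apply to the point x, -y, -z); pixel columns grow to the right and rows downward; lengths in mm; the calibration is good to about 2 mm. A picture is of the moment at which its call begins: read the wrist's pose just before it. camera_params takes no time and is no camera call; for the wrist camera it gives the pose at the moment of the call.
- job_done(): hands the job in; it is judged then, once.
The state is a dict: "time_s": time; "joint_positions": joint angles; "dq": joint speeds; "tau": joint torques, N m; "eef_pos": TCP position; "orientation": TCP orientation; "wrist_force": force on the tool from outside, world axes, zero at the start; "torque": the same for the moment, N m; "width": finger opening in mm; "grasp_force": force on a finger pad.
Only numpy, scipy, OpenCV 4.12 (cv2) and the standard library are available. Lean on these libraries where they do the work, as an engineer would, in place of code of your own. Each camera call takes 0.05 s, during which the arm holds its last target. There are 200 camera calls.

## Working session

There is one attempt and no reset: what is moved stays moved. The work goes in short steps, Python scripts to look and compute and a tool call to move; the robot and the scene stay as the last step left them, time stands still between calls to the robot, and variables do not carry over. Pictures are saved under pics/ and viewed, at most 10 in all, crops included, and the job is handed in when it is done.

Besides the shell and the picture viewer there is one more tool, called after "Emit:" as name(argument=value, ...), one argument or row to a line, values as JSON. play_rows: Moves the arm, as the interface text tells. Its arguments: {"type":"object","properties":{"deltas":{"type":"array","items":{"type":"number"}},"squeeze":{"type":"number"}},"required":["deltas"]}

```bash
mkdir -p pics; ls; cat > h.py <<'E'
import numpy as np, cv2
from workcell import *
def snap(n,f):
    p=camera_params(n); im,d=get_image(n)
    cv2.imwrite(f'pics/{f}.png',im[:,:,::-1]); np.savez(f'pics/{f}.npz',im=im,d=d,K=p['intrinsics'],o=p['origin'],a=p['attitude'])
    return p
E
python3 - <<'E'
from h import *
for n in ('scene','side'):
    p=snap(n,n+'0'); print(p)
print(get_obs(),tip_reach if not callable(tip_reach) else tip_reach())
E
```

```text
pics
{'intrinsics': array([[482.09853478,   0.        , 264.40805293],
       [  0.        , 482.09853478, 185.79183623],
       [  0.        ,   0.        ,   1.        ]]), 'origin': array([1431.70681878, -365.77569629, 1300.36775328]), 'attitude': array([0.62163693, 0.39861023, 1.06977725])}
{'intrinsics': array([[370.25016518,   0.        , 251.58840243],
       [  0.        , 370.25016518, 188.04175062],
       [  0.        ,   0.        ,   1.        ]]), 'origin': array([ 224.50780766, -905.48743401,  953.40217536]), 'attitude': array([ 0.88322945, -0.15253445, -0.34475891])}
{'time_s': 0.1, 'joint_positions': array([ 7.92398746e-06,  2.13289514e-01, -3.50050805e-02,  1.32352218e+00,
       -6.32938672e-06,  1.57080534e+00]), 'dq': array([ 0.00110111, -0.00109753,  0.00417358, -0.00055364,  0.00020158,
        0.00017787]), 'tau': array([ 1.52238292e-03, -6.87242889e+01,  4.87808239e+01,  1.21537212e-02,
        1.43833854e-04,  5.94535322e-06]), 'eef_pos': array([4.99683721e+02, 2.01256818e-03, 2.38870901e+02]), 'orientation': array([-2.22093547e+00, -2.22093307e+00,  1.14020698e-03]), 'wrist_force': array([ 1.0354557 , -0.01760596,  0.11832568]), 'torque': array([ 0.01535368,  0.00933276, -0.00067523]), 'grasp_force': 0.0, 'width': 85.50103139652494} 8.0
```

View pics/scene0.png

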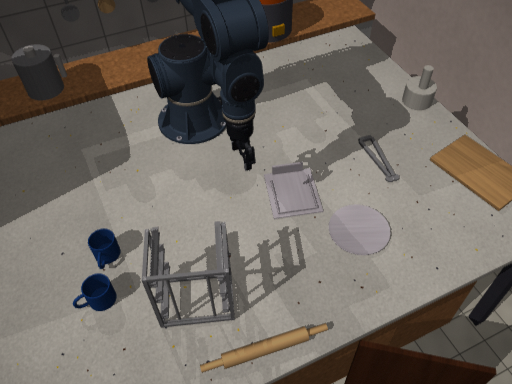

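View pics/side0.png

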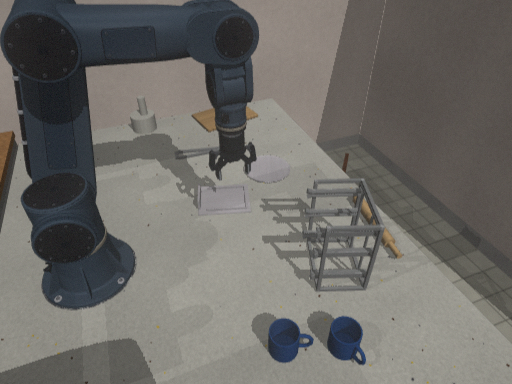

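The scene view shows the tray at about (293,192) with its lip at (290,170) on the robot's side. The rack spans (145–235, 222–325) with its open front towards the robot. The cups are at left, the tawa at (360,230) and the tongs at (380,158). Next I measure from depth.

```bash
cat >> h.py <<'E'
from scipy.spatial.transform import Rotation as R
def cloud(f):
    z=np.load(f'pics/{f}.npz'); d=z['d']; K=z['K']; v,u=np.indices(d.shape)
    c=np.stack([(u-K[0,2])/K[0,0]*d,-(v-K[1,2])/K[1,1]*d,-d],-1)
    return z['im'],d,c@R.from_rotvec(z['a']).as_matrix().T+z['o']
E
python3 - <<'E'
from h import *
for f,(r0,r1,c0,c1) in dict(scene0=(150,340,130,330),side0=(170,300,190,400)).items():
    im,d,P=cloud(f)
    cv2.imwrite(f'pics/{f}_c.png',cv2.resize(im[r0:r1,c0:c1,::-1],None,fx=3 if f=='scene0' else 3.5,fy=3 if f=='scene0' else 3.5,interpolation=cv2.INTER_CUBIC))
    ok=d>0
    fl=ok&(abs(P[...,0]-450)<300)&(abs(P[...,1])<400)&(abs(P[...,2])<15)
    print(f,'floor z',np.median(P[fl][:,2]),np.percentile(P[fl][:,2],[10,90]))
    # tall structure map
    if f=='scene0': m=(np.indices(d.shape)[0]>205)&(np.indices(d.shape)[1]<245)&(np.indices(d.shape)[1]>135)
    else: m=(np.indices(d.shape)[1]>300)&(np.indices(d.shape)[1]<385)&(np.indices(d.shape)[0]>170)&(np.indices(d.shape)[0]<300)
    m&=ok&(P[...,2]>15)&(P[...,2]<290)
    Q=P[m]; print(len(Q),Q.min(0),Q.max(0)); h,e=np.histogram(Q[:,2],bins=np.arange(10,295,5)); print(list(zip(e.astype(int),h)))
    for n,p in (('lip',P[...,2]),):
        m2=ok&(P[...,2]>20)&(P[...,2]<50)&(P[...,0]>380)&(P[...,0]<650)&(P[...,1]>20)&(P[...,1]<250)
        L=P[m2]; print('lip',len(L),L.mean(0) if len(L) else 0, np.percentile(L,[2,98],axis=0) if len(L) else 0)
E
```

```text
scene0 floor z 1.81146049354129 [-2.27465614  6.81761829]
4055 [ 622.30267415 -388.86220224   15.01638934] [ 980.21206359 -140.6672984   278.03216952]
[(np.int64(10), np.int64(0)), (np.int64(15), np.int64(171)), (np.int64(20), np.int64(63)), (np.int64(25), np.int64(159)), (np.int64(30), np.int64(140)), (np.int64(35), np.int64(149)), (np.int64(40), np.int64(99)), (np.int64(45), np.int64(23)), (np.int64(50), np.int64(59)), (np.int64(55), np.int64(29)), (np.int64(60), np.int64(117)), (np.int64(65), np.int64(209)), (np.int64(70), np.int64(56)), (np.int64(75), np.int64(12)), (np.int64(80), np.int64(16)), (np.int64(85), np.int64(13)), (np.int64(90), np.int64(13)), (np.int64(95), np.int64(19)), (np.int64(100), np.int64(15)), (np.int64(105), np.int64(16)), (np.int64(110), np.int64(16)), (np.int64(115), np.int64(13)), (np.int64(120), np.int64(10)), (np.int64(125), np.int64(14)), (np.int64(130), np.int64(17)), (np.int64(135), np.int64(15)), (np.int64(140), np.int64(34)), (np.int64(145), np.int64(65)), (np.int64(150), np.int64(22)), (np.int64(155), np.int64(103)), (np.int64(160), np.int64(267))
[... 2221 characters left out ...]
(27)), (np.int64(200), np.int64(27)), (np.int64(205), np.int64(13)), (np.int64(210), np.int64(17)), (np.int64(215), np.int64(18)), (np.int64(220), np.int64(98)), (np.int64(225), np.int64(246)), (np.int64(230), np.int64(90)), (np.int64(235), np.int64(201)), (np.int64(240), np.int64(279)), (np.int64(245), np.int64(53)), (np.int64(250), np.int64(22)), (np.int64(255), np.int64(111)), (np.int64(260), np.int64(225)), (np.int64(265), np.int64(495)), (np.int64(270), np.int64(36)), (np.int64(275), np.int64(0)), (np.int64(280), np.int64(0)), (np.int64(285), np.int64(0))]
lip 52 [414.2537715  192.14369229  37.40737659] [[398.27608846 146.85820314  20.1047366 ]
 [431.76649472 243.388641    46.00079669]]
```

View pics/scene0_c.png

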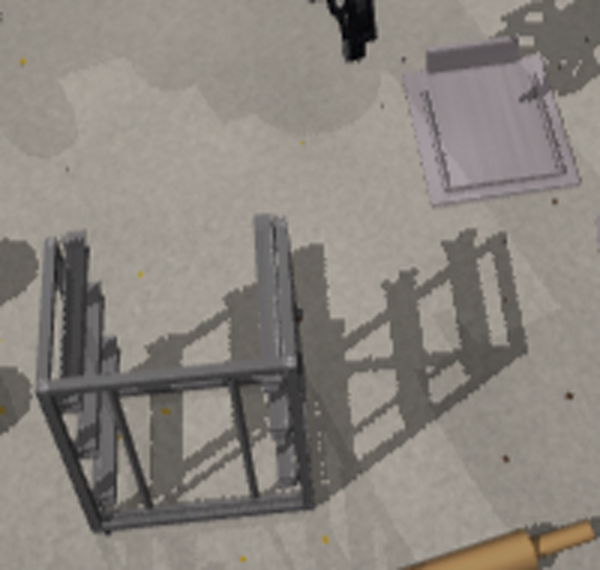

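View pics/side0_c.png

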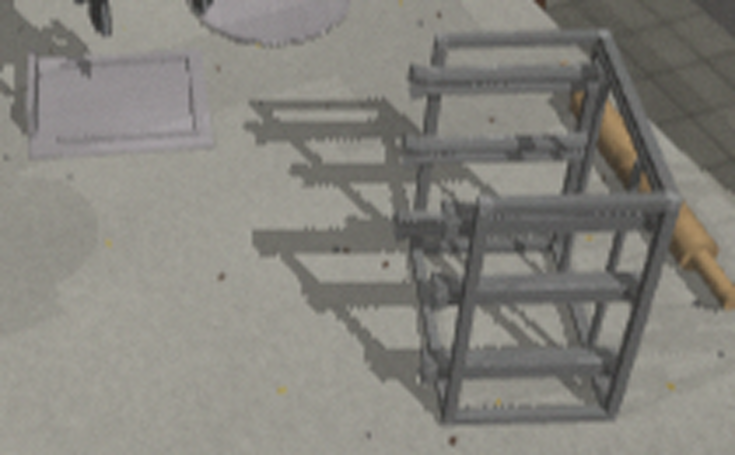

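Both crops show the rack clearly, with three runner pairs, two rear rods and the open front facing the tray side. The tray's lip is at crop (480,55) in the scene view. Next I fit positions.

```bash
cat >> h.py <<'E'
def raycast(f,uv,z):
    q=np.load(f'pics/{f}.npz'); K=q['K']; uv=np.atleast_2d(uv).astype(float)
    c=np.c_[(uv[:,0]-K[0,2])/K[0,0],-(uv[:,1]-K[1,2])/K[1,1],-np.ones(len(uv))]@R.from_rotvec(q['a']).as_matrix().T
    return q['o']+c*((z-q['o'][2])/c[:,2])[:,None]
E
python3 - <<'E'
from h import *
for f,box in (('scene0',(150,230,250,335)),('side0',(175,220,190,262))):
    im,d,P=cloud(f); I=im.astype(int)
    c=I[...,2]-I[...,1]; m=np.zeros(d.shape,np.uint8); r0,r1,c0,c1=box
    m[r0:r1,c0:c1]=((c[r0:r1,c0:c1]>3))*255
    m=cv2.morphologyEx(m,cv2.MORPH_CLOSE,np.ones((5,5)))
    cs=max(cv2.findContours(m,0,2)[0],key=cv2.contourArea)[:,0]
    W=raycast(f,cs,4)[:,:2].astype(np.float32)
    r=cv2.minAreaRect(W); print(f,len(cs),'rect',r,cv2.boxPoints(r).round(1).tolist(), cs.min(0),cs.max(0))
    v,u=np.indices(d.shape)
    mm=(d>0)&(v>170)&(v<340)&(P[...,0]>600)&(P[...,0]<850)&(P[...,1]<-110)&(P[...,1]>-400)&(u<245 if f=='scene0' else (u>295))
    Q=P[mm]
    dz=-1.8 if f=='scene0' else 1.5
    for lo,hi in ((265,280),(235,248),(153,166),(57,70)):
        S=Q[(Q[:,2]>lo-5)&(Q[:,2]<hi)]
        for nm,S2 in (('R',S[S[:,1]<-250]),('L',S[S[:,1]>-250])):
            print(lo,nm,len(S2),'x',np.percentile(S2[:,0],[1,99]).round(),'y',np.percentile(S2[:,1],[2,50,98]).round(),'ztop',np.percentile(S2[:,2],[50,90]).round(1))
E
```

```text
scene0 83 rect ((491.851806640625, 182.32318115234375), (167.03895568847656, 233.0458526611328), 73.94599914550781) [[356.79998779296875, 134.3000030517578], [580.7000122070312, 69.80000305175781], [626.9000244140625, 230.39999389648438], [403.0, 294.79998779296875]] [264 163] [322 217]
265 R 576 x [644. 829.] y [-383. -345. -255.] ztop [270.3 272.9]
265 L 333 x [710. 848.] y [-247. -187. -146.] ztop [270.6 273.3]
235 R 422 x [628. 789.] y [-383. -338. -309.] ztop [243.4 246.4]
235 L 366 x [685. 846.] y [-217. -182. -149.] ztop [243.9 246.4]
153 R 299 x [631. 790.] y [-385. -342. -308.] ztop [161.3 164.2]
153 L 130 x [694. 849.] y [-240. -203. -146.] ztop [160.5 163.9]
57 R 264 x [630. 790.] y [-384. -349. -310.] ztop [65.4 68.8]
57 L 116 x [716. 849.] y [-241. -203. -146.] ztop [64.8 68.3]
side0 44 rect ((545.731201171875, 163.35714721679688), (155.17843627929688, 104.53046417236328), 75.82611846923828) [[476.1000061035156, 100.9000015258789], [577.4000244140625, 75.30000305175781], [615.4000244140625, 225.8000030517578], [514.0999755859375, 251.39999389648438]] [221 186] [249 212]
265 R 494 x [643. 825.] y [-385. -350. -256.] ztop [267.4 269.6]
265 L 261 x [708. 847.] y [-245. -179. -149.] ztop [267.  269.4]
235 R 325 x [624. 786.] y [-388. -343. -309.] ztop [238.7 243.6]
235 L 282 x [684. 840.] y [-240. -183. -148.] ztop [240.7 243.5]
153 R 457 x [626. 785.] y [-387. -344. -310.] ztop [158.5 161.5]
153 L 274 x [683. 844.] y [-241. -184. -151.] ztop [158.6 162.2]
57 R 408 x [626. 786.] y [-387. -343. -311.] ztop [62.8 66. ]
57 L 79 x [683. 822.] y [-241. -163. -143.] ztop [63.7 67.1]
```

Emit:
play_rows(
  deltas=[-1, 0.04, -0.005, -0.03, 3, -1, 0.08, -0.01, -0.06, 7, -1, 0.12, -0.015, -0.09, 11, -1, 0.15, -0.02, -0.12, 16, -1, 0.15, -0.02, -0.14, 16, -1, 0.15, -0.02, -0.14, 16, -1, 0.15, -0.02, -0.14, 16],
)

```text
time_s: 0.68
eef_pos: [480.6, 151.4, 380.8]
orientation: [2.506, 1.893, 0.005]
wrist_force: [-0.2, 0.2, 0.6]
width: 85.1
grasp_force: 0.0
```

```bash
python3 - <<'E'
from h import *
o=get_obs(); print(o['eef_pos'],o['orientation'],o['time_s'])
print(snap('wrist','w1'))
E
```

```text
[480.57726367 151.37459705 380.78361396] [2.50600943 1.89293149 0.00452167] 0.6833
{'intrinsics': array([[268.54119278,   0.        , 256.68910949],
       [  0.        , 268.54119278, 190.17243251],
       [  0.        ,   0.        ,   1.        ]]), 'origin': array([498.86501898, 214.53187238, 514.4102238 ]), 'attitude': array([-0.26086698,  0.03453662, -0.27504853])}
```

View pics/w1.png

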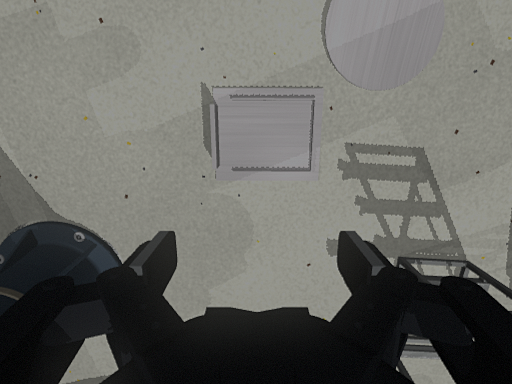

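The wrist view shows the whole tray: sheet corners are near (213,88), (322,88), (319,179) and (215,180), and the lip is at column 213, rows 103–167.

```bash
cat >> h.py <<'E'
def tray(f,box,zs=4,th=4):
    im,d,P=cloud(f); I=cv2.GaussianBlur(im,(3,3),0).astype(int); r0,r1,c0,c1=box
    m=np.zeros(d.shape,np.uint8); s=np.s_[r0:r1,c0:c1]
    m[s]=((I[...,2]-I[...,1])[s]>th)*255
    m=cv2.morphologyEx(m,cv2.MORPH_CLOSE,np.ones((9,9)))
    m=cv2.morphologyEx(m,cv2.MORPH_OPEN,np.ones((7,7)))
    cs=max(cv2.findContours(m,0,2)[0],key=cv2.contourArea)
    return m,cs[:,0],P,d
E
python3 - <<'E'
from h import *
m,c,P,d=tray('w1',(70,195,195,340))
W=raycast('w1',c,4)[:,:2].astype(np.float32); r=cv2.minAreaRect(W); print('rect',r,cv2.boxPoints(r).round(1).tolist()); print(c.min(0),c.max(0))
b=np.indices(d.shape); s=(b[0]>70)&(b[0]<195)&(b[1]>195)&(b[1]<340)&(d>0)
print('floor',np.median(P[70:85,215:310,2]),'sheet',np.median(P[110:160,240:300,2]))
L=P[s&(P[...,2]>35)]; print('liptop',len(L),L.mean(0),cv2.minAreaRect(L[:,:2].astype(np.float32)), np.percentile(L[:,2],[10,50,90]))
L=P[s&(P[...,2]>20)];print(cv2.fitLine(L[:,:2].astype(np.float32),cv2.DIST_HUBER,0,.01,.01).ravel(),cv2.minAreaRect(L[:,:2].astype(np.float32)))
E
```

```text
Traceback (most recent call last):
  File "h.py", line 22, in tray
    cs=max(cv2.findContours(m,0,2)[0],key=cv2.contourArea)
ValueError: max() iterable argument is empty
```

```bash
python3 - <<'E'
from h import *
im,d,P=cloud('w1')
for v,u in ((135,265),(92,270),(175,270),(135,318),(75,270),(190,300),(130,335),(60,240)): print(v,u,im[v-1:v+2,u-1:u+2].reshape(-1,3).mean(0).round(1),d[v,u],P[v,u].round(1))
E
```

```text
135 265 [139.4 137.1 138.7] 501.95605 [506.3 180.7   2.9]
92 270 [139.4 137.3 138.2] 481.87057 [535.  251.2   3.4]
175 270 [147.9 145.3 146.6] 520.9964 [495.5 104.6   3.6]
135 318 [138.  135.8 137.2] 0.0 [498.9 214.5 514.4]
75 270 [140.2 140.2 132. ] 479.77023 [542.9 279.3  -2.3]
190 300 [146.7 146.8 138. ] 534.31146 [544.9  57.8  -1.6]
130 335 [138.6 138.7 130.6] 504.55957 [635.4 153.3  -2. ]
60 240 [148.2 148.8 140.8] 473.90997 [498.4 317.5  -2.9]
```

```bash
cat > t.py <<'E'
from h import *
m,c,P,d=tray('w1',(70,200,190,345),th=-3)
W=raycast('w1',c,4)[:,:2].astype(np.float32); r=cv2.minAreaRect(W); print('rect',r,cv2.boxPoints(r).round(1).tolist()); print(c.min(0),c.max(0))
b=np.indices(d.shape); s=(b[0]>70)&(b[0]<195)&(b[1]>195)&(b[1]<340)&(d>0)
for t in (20,35):
    L=P[s&(P[...,2]>t)]; print('lip',t,len(L),L.mean(0),cv2.minAreaRect(L[:,:2].astype(np.float32)), np.percentile(L[:,2],[10,50,90]))
    print(cv2.fitLine(L[:,:2].astype(np.float32),cv2.DIST_HUBER,0,.01,.01).ravel())
# edge lines of the contour
box=cv2.boxPoints(r)
for i in range(4):
    a,e=box[i],box[(i+1)%4]; t=(e-a)/np.linalg.norm(e-a); n=np.array([-t[1],t[0]])
    q=W[(abs((W-a)@n)<6)&((W-a)@t>15)&((W-e)@t<-15)]
    l=cv2.fitLine(q,cv2.DIST_HUBER,0,.01,.01).ravel(); print('edge',len(q),l.round(3),'deg',np.degrees(np.arctan2(l[1],l[0])).round(2))
E
python3 t.py
```

```text
rect ((506.404296875, 178.81536865234375), (168.4467315673828, 205.3751220703125), 74.14007568359375) [[384.6000061035156, 125.9000015258789], [582.2000122070312, 69.69999694824219], [628.2000122070312, 231.8000030517578], [430.6000061035156, 287.8999938964844]]
[210  88] [322 180]
lip 20 416 [419.45464054 205.27931123  39.85990011] ((417.98291015625, 204.05291748046875), (107.85943603515625, 8.367042541503906), 73.94756317138672) [28.30094815 42.62266371 44.10042647]
[2.8114903e-01 9.5966411e-01 4.2004221e+02 2.0574069e+02]
lip 35 338 [418.7474475  205.16830024  42.66922732] ((417.9215087890625, 203.7766876220703), (107.29966735839844, 8.335741996765137), 74.04576873779297) [41.26027348 42.94008255 44.21424493]
[2.7752224e-01 9.6071923e-01 4.1883844e+02 2.0540431e+02]
edge 6 [ 9.62000e-01 -2.73000e-01  4.79707e+02  9.98810e+01] deg -15.87
edge 10 [2.77000e-01 9.61000e-01 6.01966e+02 1.43305e+02] deg 73.91Traceback (most recent call last):
  File "t.py", line 13, in <module>
    l=cv2.fitLine(q,cv2.DIST_HUBER,0,.01,.01).ravel(); print('edge',len(q),l.round(3),'deg',np.degrees(np.arctan2(l[1],l[0])).round(2))
      ~~~~~~~~~~~^^^^^^^^^^^^^^^^^^^^^^^^^^^^
cv2.error: OpenCV(4.12.0) /io/opencv/modules/imgproc/src/linefit.cpp:50: error: (-215:Assertion failed) count > 0 in function 'fitLine2D_wods'
```

Lip found at about (418, 204), 108 × 8.4 mm, yaw −16.0°, which matches the given sizes. Now I approach it.

Emit:
play_rows(
  deltas=[-1, 0.012, -0.025, 0.02, 1.6e-08, -1, 0.024, -0.05, 0.05, 0, -1, 0.035, -0.0745, 0.085, 0, -1, 0.035, -0.0745, 0.12, 0, -1, 0.035, -0.0745, 0.155, 0, -1, 0.035, -0.0745, 0.19, 0, -1, 0.035, -0.0745, 0.225, 0, -1, 0.035, -0.0745, 0.255, 0, -1, 0.035, -0.0745, 0.275, 0, -1, 0.035, -0.0745, 0.285, 0, -1, 0.035, -0.0745, 0.285, 0, -1, 0.035, -0.0745, 0.285, 0],
)

```text
time_s: 1.73
eef_pos: [417.0, 203.1, 93.4]
orientation: [-2.509, -1.889, 0.004]
wrist_force: [0.5, 0.7, 1.0]
width: 85.9
grasp_force: 0.0
```

```bash
python3 - <<'E'
from h import *
o=get_obs(); print(o['eef_pos'],o['orientation'],o['time_s'],o['wrist_force'])
snap('wrist','w2')
E
```

```text
[417.01942021 203.06902477  93.44324146] [-2.50941475 -1.88936888  0.00395512] 1.7333 [0.49807029 0.73762436 0.99126364]
```

View pics/w2.png

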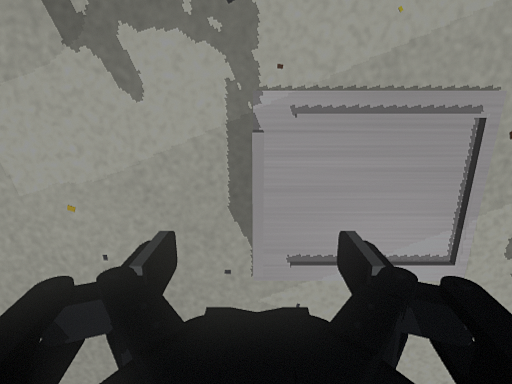

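The lip (columns 253–264, rows 130–275) lies midway between the jaws (about column 257), so I descend and grip.

Emit:
play_rows(
  deltas=[-1, 0, 0, 0.02, 0, -1, 0, 0, 0.04, 0, -1, 0, 0, 0.06, 0, -1, 0, 0, 0.07, 0, -1, 0, 0, 0.0735, 0, -1, 0, 0, 0.0735, 0, 0, 0, 0, 0.0735, 0, 0.5, 0, 0, 0.0735, 0, 1, 0, 0, 0.0735, 0, 1, 0, 0, 0.0735, 0, 1, 0, 0, 0.0735, 0, 1, 0, 0, 0.0735, 0],
  squeeze=60,
)

```text
time_s: 2.78
eef_pos: [418.1, 204.2, 21.0]
orientation: [2.509, 1.891, 0.001]
wrist_force: [-1.0, 0.2, 0.9]
width: 12.4
grasp_force: 0.0
```

Emit:
play_rows(
  deltas=[1, 0, 0, 0, 0, 1, 0, 0, 0, 0, 1, 0, 0, 0, 0, 1, 0, 0, 0, 0, 1, 0, 0, 0, 0, 1, 0, 0, 0, 0],
)

```text
time_s: 3.28
eef_pos: [418.1, 204.3, 21.1]
orientation: [2.509, 1.891, 0.001]
wrist_force: [-0.5, -0.1, 5.9]
width: 6.8
grasp_force: 59.4
```

Emit:
play_rows(
  deltas=[1, 0, 0, -0.005, 0, 1, 0, 0, -0.015, 0, 1, 0, 0, -0.03, 0, 1, 0, 0, -0.05, 0, 1, 0, 0, -0.075, 0, 1, 0, 0, -0.1, 0, 1, 0, 0, -0.125, 0, 1, 0, 0, -0.145, 0, 1, 0, 0, -0.155, 0, 1, 0, 0, -0.16, 0, 1, 0, 0, -0.16, 0, 1, 0, 0, -0.16, 0],
)

```text
time_s: 4.28
eef_pos: [417.6, 204.0, 179.8]
orientation: [-2.509, -1.89, 0.002]
wrist_force: [-0.5, -0.4, -3.5]
width: 7.1
grasp_force: 58.6
```

```bash
cat > rk.py <<'E'
from h import *
res={}
for f in ('scene0','side0'):
    im,d,P=cloud(f); v,u=np.indices(d.shape)
    I=im.astype(int)
    mm=(d>0)&(v>170)&(v<340)&(u<245 if f=='scene0' else (u>295))&(P[...,0]>600)&(P[...,0]<880)&(P[...,1]<-110)&(P[...,1]>-420)&(P[...,2]>20)
    Q=P[mm]; Q=Q+[0,0,-1.8 if f=='scene0' else 1.5]
    T=Q[(Q[:,2]>262)&(Q[:,2]<275)]
    # yaw from mid rack: search by PCA of right side bar
    yaw=-19.0
    for _ in range(6):
        c,s=np.cos(np.radians(yaw)),np.sin(np.radians(yaw)); X=T[:,:2]@np.array([[c,-s],[s,c]])
        lo,hi=np.percentile(X[:,1],[.5,99.5]); x1=np.percentile(X[:,0],99)
        a=[]
        for S in (X[(X[:,1]<lo+14)&(X[:,0]<x1-20)],X[(X[:,1]>hi-14)&(X[:,0]<x1-20)]):
            l=cv2.fitLine(S.astype(np.float32),cv2.DIST_HUBER,0,.01,.01).ravel(); l*=np.sign(l[0]); a.append((np.degrees(np.arctan2(l[1],l[0])),len(S)))
        yaw+=np.average([q[0] for q in a],weights=[q[1] for q in a])
    print(f,'yaw',yaw,a,'top frame y',lo,hi,'mid',(lo+hi)/2,'x',np.percentile(X[:,0],[1,99]))
    Y=Q[:,:2]@np.array([[c,-s],[s,c]]); mid=(lo+hi)/2
    for nm,z0 in (('top',242),('mid',160),('low',64)):
        for sd,k in (('R',Y[:,1]<mid),('L',Y[:,1]>mid)):
            k=k&(abs(Q[:,2]-z0)<14)&(abs(Y[:,1]-mid)<92)
            if k.sum()<20: continue
            S=k&(Q[:,2]>np.percentile(Q[k,2],85)-5)
            h,e=np.histogram(Q[k,2],bins=np.arange(z0-14,z0+15,2))
            print(nm,sd,S.sum(),'y',(np.percentile(Y[S,1],[2,98])-mid).round(1),'x',np.percentile(Y[S,0],[1,99]).round(1),'z',np.median(Q[S,2]).round(1), 'hist',dict(zip(e.astype(int).tolist(),h.tolist())))
E
python3 rk.py
```

```text
scene0 yaw -19.50067724279762 [(np.float32(0.1555232), 207), (np.float32(-0.076197386), 173)] top frame y -104.71421740750795 104.9522399730423 mid 0.11901128276717543 x [718.65243443 868.16287348]
top R 314 y [-91.6 -74.8] x [697.4 861.5] z 242.7 hist {228: 18, 230: 17, 232: 4, 234: 4, 236: 7, 238: 43, 240: 112, 242: 106, 244: 61, 246: 25, 248: 2, 250: 2, 252: 0, 254: 0}
top L 293 y [75.  91.4] x [696.  863.5] z 242.8 hist {228: 8, 230: 4, 232: 4, 234: 4, 236: 11, 238: 56, 240: 77, 242: 122, 244: 59, 246: 12, 248: 3, 250: 0, 252: 0, 254: 1}
mid R 243 y [-90.3 -48.6] x [697.3 862.2] z 160.7 hist {146: 14, 148: 5, 150: 5, 152: 2, 154: 9, 156: 36, 158: 84, 160: 82, 162: 39, 164: 17, 166: 3, 168: 2, 170: 5, 172: 2}
mid L 93 y [47.5 91.1] x [700.2 864. ] z 160.7 hist {146: 8, 148: 1, 150: 0, 152: 2, 154: 9, 156: 21, 158: 28, 160: 33, 162: 11, 164: 5, 166: 4, 168: 2, 170: 3, 172: 0}
low R 193 y [-90.5 -49.8] x [696.5 861.7] z 65.5 hist {50: 14, 52: 10, 54: 4, 56: 4, 58: 11, 60: 36, 62: 54, 64: 66, 66: 49, 68: 25, 70: 7, 72: 3, 74: 1, 76: 2}
low L 77 y [49.1 91.6] x [793.1 864.5] z 65.1 hi
[... 624 characters left out ...]
248: 6, 250: 2, 252: 1, 254: 2}
mid R 273 y [-91.8 -52.5] x [695.6 861. ] z 160.8 hist {146: 16, 148: 11, 150: 15, 152: 18, 154: 15, 156: 19, 158: 72, 160: 128, 162: 42, 164: 13, 166: 2, 168: 5, 170: 0, 172: 2}
mid L 228 y [46.1 91.7] x [695.5 857.8] z 160.4 hist {146: 64, 148: 19, 150: 3, 152: 1, 154: 8, 156: 18, 158: 78, 160: 89, 162: 29, 164: 14, 166: 3, 168: 1, 170: 2, 172: 2}
low R 252 y [-91.7 -53. ] x [695.3 861. ] z 65.2 hist {50: 8, 52: 13, 54: 10, 56: 13, 58: 16, 60: 15, 62: 55, 64: 111, 66: 60, 68: 19, 70: 5, 72: 1, 74: 1, 76: 1}
low L 60 y [46.6 90.5] x [695.7 853.6] z 66.0 hist {50: 13, 52: 8, 54: 4, 56: 1, 58: 2, 60: 1, 62: 10, 64: 21, 66: 18, 68: 6, 70: 3, 72: 2, 74: 1, 76: 0}
```

The rack fits agree in both views: yaw −19.55°, mouth at about (668.8, −237.0), mid ledge at z ≈ 147. Both cameras give 176 mm between the walls and 155 mm depth, as specified. Now I carry the tray to a standoff in front.

Emit:
play_rows(
  deltas=[1, -0.008, 0.003, 0, 0, 1, -0.022, 0.008, 0, 0, 1, -0.042, 0.016, 0, 0, 1, -0.066, 0.025, 0, 0, 1, -0.092, 0.035, 0, 0, 1, -0.118, 0.0445, 0, 0, 1, -0.144, 0.0545, 0, 0, 1, -0.17, 0.064, 0, 0, 1, -0.196, 0.074, 0, 0, 1, -0.222, 0.084, 0, 0, 1, -0.248, 0.0935, 0, 0, 1, -0.274, 0.1035, 0, 0],
)

```text
time_s: 5.28
eef_pos: [440.9, -89.5, 179.8]
orientation: [-2.508, -1.89, 0.002]
wrist_force: [0.3, 0.6, -3.8]
width: 7.1
grasp_force: 58.7
```

Emit:
play_rows(
  deltas=[1, -0.022, 0.008, 0, 0.5, 1, -0.038, 0.014, 0, 1, 1, -0.05, 0.019, 0, 1.7, 1, -0.059, 0.022, 0.002, 2.4, 1, -0.064, 0.0241, 0.004, 3, 1, -0.0665, 0.0251, 0.006, 3.55, 1, -0.0665, 0.0251, 0.008, 3.55, 1, -0.0665, 0.0251, 0.01, 3.55, 1, -0.0665, 0.0251, 0.01, 3.55, 1, -0.0665, 0.0251, 0.01, 3.55, 1, -0.0665, 0.0251, 0.01, 3.55, 1, -0.0665, 0.0251, 0.01, 3.55],
)

```text
time_s: 6.28
eef_pos: [447.9, -158.3, 171.0]
orientation: [2.566, 1.813, 0.0]
wrist_force: [-0.8, 0.3, -2.8]
width: 6.8
grasp_force: 58.7
```

```bash
python3 - <<'E'
from h import *
o=get_obs(); print(o['eef_pos'],o['orientation'],np.degrees(R.from_rotvec(o['orientation']).as_euler('zyx')),o['time_s'],o['wrist_force'])
for n in ('wrist','scene','side'): snap(n,n+'3')
a=[cv2.imread(f'pics/{n}3.png') for n in ('wrist','scene','side')]
b=np.zeros((600,800,3),np.uint8); b[:300,:400]=cv2.resize(a[0],(400,300))
c=cv2.resize(a[1][130:310,120:300],(400,400))[:300]; b[:300,400:]=c
b[300:]=cv2.resize(a[2][150:300,190:390],(800,600))[0:600:2]
cv2.imwrite('pics/m3.png',b)
E
```

```text
[ 447.90893601 -158.33856994  170.98666247] [2.56564990e+00 1.81258563e+00 3.43107112e-04] [-7.04810394e+01  1.85265794e-02  1.79995468e+02] 6.2833 [-0.83971394  0.31903817 -2.81297606]
```

View pics/m3.png

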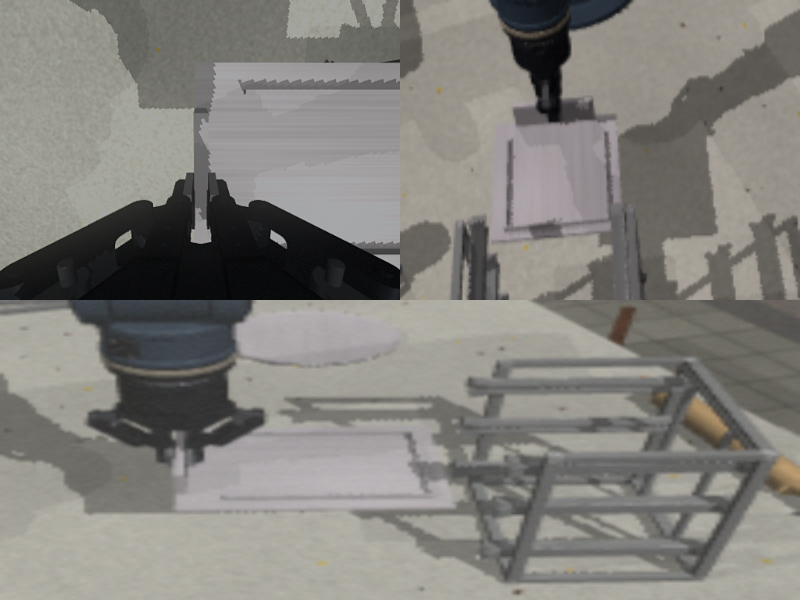

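The tray hangs level in front of the rack in all three views. Next I measure the tray against the rack in the same cameras.

```bash
cat > tr.py <<'E'
from h import *
import sys
yaw=np.radians(-19.55); c,s=np.cos(yaw),np.sin(yaw); M=np.array([[c,-s,0],[s,c,0],[0,0,1]])
k=sys.argv[1]; x0,x1=float(sys.argv[2]),float(sys.argv[3])
for f,dz in (('scene'+k,-1.8),('side'+k,1.5),('wrist'+k,2.2)):
    im,d,P=cloud(f); I=im.astype(int)
    Y=P@M+[0,0,dz]
    m=(d>0)&(Y[...,0]>x0-30)&(Y[...,0]<x1+30)&(abs(Y[...,1])<105)&(Y[...,2]>140)&(Y[...,2]<168)&(im.sum(-1)>200)
    S=Y[m]; q=S[(abs(S[:,1])<60)&(S[:,0]>x0+45)&(S[:,0]<x1-25)]
    A=np.c_[q[:,0]-x0,q[:,1],np.ones(len(q))]; pl=np.linalg.lstsq(A,q[:,2],rcond=None)[0]
    print(f,len(S),'plane slope deg x,y',np.degrees(pl[:2]).round(2),'z at lip',pl[2].round(1),'z med',np.median(q[:,2]).round(1))
    # side edges per x bin
    for lo in np.arange(x0+20,x1-15,25):
        b=S[(S[:,0]>lo)&(S[:,0]<lo+25)]
        if len(b)>20: print('  x',lo,'y',np.percentile(b[:,1],[0.5,99.5]).round(1),'xmax')
    e=S[abs(S[:,1])<70]; print('  xmax',np.percentile(e[:,0],[99,99.8]).round(1), 'left/right',[np.percentile(S[(S[:,1]*sg>20)&(abs(S[:,1])<75),0],99.5).round(1) for sg in (1,-1)])
E
python3 tr.py 3 475 670
```

```text
scene3 2971 plane slope deg x,y [-0.05 -0.13] z at lip 152.8 z med 152.7
  x 495.0 y [-84.5  84. ] xmax
  x 520.0 y [-84.3  83.3] xmax
  x 545.0 y [-83.8  85. ] xmax
  x 570.0 y [-82.8  83.7] xmax
  x 595.0 y [-82.4  85. ] xmax
  x 620.0 y [-84.1  79.4] xmax
  x 645.0 y [-83.6  68.7] xmax
  xmax [668.6 670.8] left/right [np.float64(669.2), np.float64(669.1)]
side3 2602 plane slope deg x,y [-0.33 -0.26] z at lip 153.8 z med 153.2
  x 495.0 y [-85.5  80.3] xmax
  x 520.0 y [-84.7  81.6] xmax
  x 545.0 y [-85.9  84.5] xmax
  x 570.0 y [-85.2  82.6] xmax
  x 595.0 y [-85.2  82. ] xmax
  x 620.0 y [-84.7  85.2] xmax
  x 645.0 y [-85.2  86.2] xmax
  xmax [667.1 668.6] left/right [np.float64(668.4), np.float64(667.4)]
wrist3 51049 plane slope deg x,y [-0.29 -0.04] z at lip 155.0 z med 154.5
  x 495.0 y [-20.4  85.3] xmax
  x 520.0 y [-55.   85.3] xmax
  x 545.0 y [-55.5  85.3] xmax
  x 570.0 y [-48.6  85.3] xmax
  x 595.0 y [-62.1  85. ] xmax
  x 620.0 y [-76.9  40.1] xmax
  x 645.0 y [-83.5 -55.4] xmax
  xmax [637.8 643. ] left/right [np.float64(621.9), np.float64(645.3)]
```

The tray is centred in the rack frame (y error under 0.5 mm), level within 0.3°, and about 1 mm low in the slot. I raise it 1 mm and start the insertion slowly.

Emit:
play_rows(
  deltas=[1, 0, 0.003, -0.001, 0, 1, 0, 0.008, -0.001, 0, 1, 0, 0.014, -0.001, 0, 1, 0, 0.02, -0.001, 0, 1, 0, 0.025, -0.001, 0, 1, 0, 0.029, -0.001, 0, 1, 0, 0.033, -0.001, 0, 1, 0, 0.037, -0.001, 0, 1, 0, 0.041, -0.001, 0, 1, 0, 0.045, -0.001, 0, 1, 0, 0.048, -0.001, 0, 1, 0, 0.05, -0.001, 0],
)

```text
time_s: 7.43
eef_pos: [495.2, -175.4, 171.8]
orientation: [-2.566, -1.812, 0.0]
wrist_force: [-0.4, -0.2, -1.9]
width: 7.4
grasp_force: 58.7
```

Emit:
play_rows(
  deltas=[1, 0, 0.002, 0, 0, 1, 0, 0.004, 0, 0, 1, 0, 0.006, 0, 0, 1, 0, 0.008, 0, 0, 1, 0, 0.01, 0, 0, 1, 0, 0.012, 0, 0, 1, 0, 0.014, 0, 0, 1, 0, 0.016, 0, 0, 1, 0, 0.018, 0, 0, 1, 0, 0.02, 0, 0, 1, 0, 0.02, 0, 0, 1, 0, 0.02, 0, 0],
)

```text
time_s: 8.43
eef_pos: [513.8, -182.0, 171.8]
orientation: [-2.566, -1.812, 0.0]
wrist_force: [0.0, 0.0, -3.1]
width: 7.5
grasp_force: 58.6
```

```bash
python3 - <<'E'
from h import *
o=get_obs(); print(o['eef_pos'],o['time_s'],o['wrist_force'],o['torque'])
for n in ('wrist','scene','side'): snap(n,n+'4')
a=[cv2.imread(f'pics/{n}4.png') for n in ('scene','side')]
b=np.zeros((600,800,3),np.uint8)
b[:300]=cv2.resize(a[0][200:260,135:295],(800,300),interpolation=cv2.INTER_CUBIC)
b[300:]=cv2.resize(a[1][195:270,240:400],(800,300),interpolation=cv2.INTER_CUBIC)
cv2.imwrite('pics/m4.png',b)
E
python3 tr.py 4 545 740
```

```text
[ 513.79299973 -182.00645992  171.76706891] 8.4333 [ 0.01414017  0.02286267 -3.06682967] [5.73161361e-02 2.59904558e-01 1.42814211e-05]
scene4 3219 plane slope deg x,y [-0.32  0.04] z at lip 154.2 z med 153.4
  x 565.0 y [-82.9  84. ] xmax
  x 590.0 y [-85.5  83.5] xmax
  x 615.0 y [-84.5  84.6] xmax
  x 640.0 y [-83.3  68.8] xmax
  x 665.0 y [-83.2  67.9] xmax
  x 690.0 y [-86.5  90.2] xmax
  x 715.0 y [-85.5 104.1] xmax
  xmax [738.2 739.8] left/right [np.float64(738.6), np.float64(738.6)]
side4 2680 plane slope deg x,y [-0.37  0.04] z at lip 154.7 z med 154.0
  x 565.0 y [-85.5  67. ] xmax
  x 590.0 y [-85.3  78.6] xmax
  x 615.0 y [-86.4  84.2] xmax
  x 640.0 y [-86.2  83.8] xmax
  x 665.0 y [-85.6  83.8] xmax
  x 690.0 y [-96.9  91. ] xmax
  x 715.0 y [-104.6   96. ] xmax
  xmax [734.1 737.8] left/right [np.float64(756.5), np.float64(731.6)]
wrist4 50938 plane slope deg x,y [-0.31 -0.03] z at lip 155.8 z med 155.3
  x 565.0 y [-20.7  85. ] xmax
  x 590.0 y [-55.4  85. ] xmax
  x 615.0 y [-56.  85.] xmax
  x 640.0 y [-49.   84.8] xmax
  x 665.0 y [-62.4  84.6] xmax
  x 690.0 y [-76.6  40. ] xmax
  x 715.0 y [-77.6 -53.4] xmax
  xmax [707.8 713. ] left/right [np.float64(692.0), np.float64(715.3)]
```

View pics/m4.png

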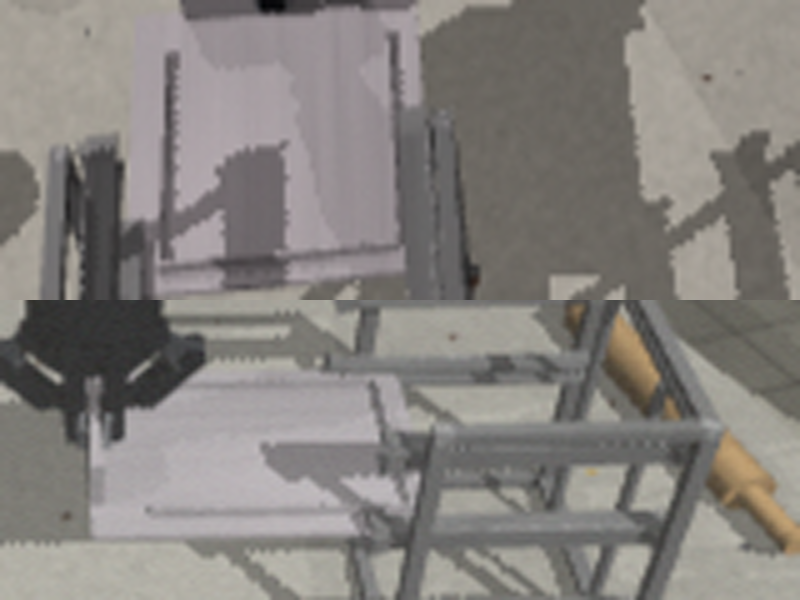

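The tray is 30 mm inside the middle runners with no contact force beyond its weight. I check the rod depth from the first pictures, then push on.

```bash
python3 - <<'E'
from h import *
yaw=np.radians(-19.55); c,s=np.cos(yaw),np.sin(yaw); M=np.array([[c,-s,0],[s,c,0],[0,0,1]])
for f in ('scene0','side0'):
    im,d,P=cloud(f); Y=P@M
    for y in (-50,50):
        q=Y[(d>0)&(abs(Y[...,1]-y)<9)&(Y[...,0]>800)&(Y[...,0]<890)&(Y[...,2]>30)&(Y[...,2]<240)]
        if len(q)>5: print(f,y,len(q),np.percentile(q[:,0],[5,25,50,75,95]).round(1),q[:,1].mean().round(1))
E
```

```text
scene0 -50 117 [851.6 853.6 855.  855.9 856.8] -49.2
scene0 50 117 [852.1 853.5 854.7 855.9 857.2] 50.2
side0 -50 81 [848.3 849.6 850.9 852.9 855.3] -52.4
side0 50 101 [848.4 849.5 851.1 852.9 855.5] 47.1
```

Emit:
play_rows(
  deltas=[1, 0, 0.004, 0, 0, 1, 0, 0.009, 0, 0, 1, 0, 0.015, 0, 0, 1, 0, 0.022, 0, 0, 1, 0, 0.029, 0, 0, 1, 0, 0.036, 0, 0, 1, 0, 0.043, 0, 0, 1, 0, 0.05, 0, 0, 1, 0, 0.056, 0, 0, 1, 0, 0.061, 0, 0, 1, 0, 0.064, 0, 0, 1, 0, 0.065, 0, 0],
)

```text
time_s: 9.58
eef_pos: [575.4, -203.9, 171.7]
orientation: [-2.566, -1.812, 0.0]
wrist_force: [-0.6, 0.3, -2.4]
width: 7.1
grasp_force: 58.6
```

Rod front faces are at rack x ≈ 848.5, which is 139 mm deep and within the given range. The tray edge is at 805.5. I advance 34 mm.

Emit:
play_rows(
  deltas=[1, 0, 0.003, 0, 0, 1, 0, 0.007, 0, 0, 1, 0, 0.011, 0, 0, 1, 0, 0.015, 0, 0, 1, 0, 0.019, 0, 0, 1, 0, 0.023, 0, 0, 1, 0, 0.027, 0, 0, 1, 0, 0.03, 0, 0, 1, 0, 0.032, 0, 0, 1, 0, 0.033, 0.0, 0, 1, 0, 0.034, 0, 0, 1, 0, 0.034, 0, 0],
)

```text
time_s: 10.58
eef_pos: [607.1, -215.2, 171.8]
orientation: [2.566, 1.812, 0.0]
wrist_force: [-0.7, -1.4, -3.7]
width: 7.3
grasp_force: 58.7
```

Emit:
play_rows(
  deltas=[1, 0, 0, 0.0005, 0, 1, 0, 0, 0.001, 0, 1, 0, 0, 0.001, 0, 1, 0, 0, 0.001, 0],
)

```text
time_s: 10.92
eef_pos: [607.0, -215.1, 170.8]
orientation: [-2.566, -1.812, 0.0]
wrist_force: [-0.6, -1.1, -2.1]
width: 7.0
grasp_force: 58.7
```

Emit:
play_rows(
  deltas=[1, 0, 0, 0.0005, 0, 1, 0, 0, 0.001, 0, 1, 0, 0, 0.001, 0, 1, 0, 0, 0.001, 0],
)

```text
time_s: 11.25
eef_pos: [607.0, -215.1, 169.8]
orientation: [-2.566, -1.812, 0.0]
wrist_force: [-0.3, 0.6, -2.9]
width: 7.3
grasp_force: 58.7
```

Emit:
play_rows(
  deltas=[1, 0, 0, 0.0003, 0, 1, 0, 0, 0.0005, 0, 1, 0, 0, 0.0005, 0],
)

```text
time_s: 11.5
eef_pos: [607.0, -215.1, 169.2]
orientation: [-2.566, -1.812, 0.0]
wrist_force: [-0.2, -0.1, -2.5]
width: 7.2
grasp_force: 58.7
```

Emit:
play_rows(
  deltas=[1, 0, 0, 0.0003, 0, 1, 0, 0, 0.0005, 0, 1, 0, 0, 0.0005, 0],
)

```text
time_s: 11.75
eef_pos: [607.0, -215.1, 168.8]
orientation: [-2.566, -1.812, 0.0]
wrist_force: [-0.2, 0.7, -3.6]
width: 7.0
grasp_force: 58.8
```

Emit:
play_rows(
  deltas=[1, 0, 0.001, 0, 0, 1, 0, 0.002, 0, 0, 1, 0, 0.003, 0, 0, 1, 0, 0.004, 0, 0, 1, 0, 0.004, 0, 0],
)

```text
time_s: 12.17
eef_pos: [611.0, -216.5, 168.7]
orientation: [2.566, 1.812, -0.0]
wrist_force: [0.2, -0.5, -2.6]
width: 7.2
grasp_force: 58.6
```

Emit:
play_rows(
  deltas=[1, 0, 0, 0.0003, 0, 1, 0, 0, 0.0005, 0, 1, 0, 0, 0.0005, 0],
)

```text
time_s: 12.42
eef_pos: [610.8, -216.5, 168.3]
orientation: [2.566, 1.812, 0.0]
wrist_force: [-0.0, -0.2, -2.7]
width: 7.0
grasp_force: 58.8
```

Emit:
play_rows(
  deltas=[1, 0, 0, 0.0003, 0, 1, 0, 0, 0.0005, 0, 1, 0, 0, 0.0005, 0],
)

```text
time_s: 12.67
eef_pos: [610.8, -216.5, 168.0]
orientation: [2.566, 1.812, 0.0]
wrist_force: [-0.9, 0.5, -1.1]
width: 7.5
grasp_force: 59.0
```

Emit:
play_rows(
  deltas=[1, 0, 0.0005, 0, 0, 1, 0, 0.001, 0, 0, 1, 0, 0.001, 0, 0],
)

```text
time_s: 12.92
eef_pos: [611.9, -216.8, 168.0]
orientation: [2.566, 1.812, 0.0]
wrist_force: [-1.3, 1.3, 0.9]
width: 7.1
grasp_force: 59.5
```

The tray now rests lightly on the ledge. I push in small steps.

Emit:
play_rows(
  deltas=[1, 0, 0.0005, 0, 0, 1, 0, 0.001, 0, 0, 1, 0, 0.001, 0, 0],
)

```text
time_s: 13.17
eef_pos: [612.8, -217.1, 167.9]
orientation: [2.566, 1.812, 0.0]
wrist_force: [-2.6, 1.0, 3.0]
width: 7.1
grasp_force: 59.6
```

Emit:
play_rows(
  deltas=[1, 0, 0.0003, 0, 0, 1, 0, 0.0007, 0, 0, 1, 0, 0.0007, 0, 0],
)

```text
time_s: 13.42
eef_pos: [613.4, -217.4, 167.9]
orientation: [2.566, 1.812, 0.0]
wrist_force: [-2.4, 0.8, 4.7]
width: 6.8
grasp_force: 59.7
```

Emit:
play_rows(
  deltas=[1, 0, 0.0003, -0.0003, 0, 1, 0, 0.0007, -0.0003, 0, 1, 0, 0.0007, -0.0003, 0],
)

```text
time_s: 13.67
eef_pos: [614.1, -217.6, 168.0]
orientation: [-2.566, -1.812, 0.0]
wrist_force: [-0.8, -0.2, 0.6]
width: 7.2
grasp_force: 59.2
```

Emit:
play_rows(
  deltas=[1, 0, 0.0003, 0, 0, 1, 0, 0.0006, 0, 0, 1, 0, 0.0006, 0, 0],
)

```text
time_s: 13.92
eef_pos: [614.6, -217.8, 168.0]
orientation: [-2.566, -1.812, 0.0]
wrist_force: [-0.4, 0.6, -0.9]
width: 7.0
grasp_force: 59.0
```

Edge at about 847.1 with no stop yet. I continue.

Emit:
play_rows(
  deltas=[1, 0, 0.0003, 0, 0, 1, 0, 0.0006, 0, 0, 1, 0, 0.0006, 0, 0],
)

```text
time_s: 14.17
eef_pos: [615.2, -218.0, 168.0]
orientation: [-2.566, -1.812, 0.0]
wrist_force: [-0.1, -0.1, -1.3]
width: 7.2
grasp_force: 59.0
```

Emit:
play_rows(
  deltas=[1, 0, 0.0003, 0, 0, 1, 0, 0.0005, 0, 0, 1, 0, 0.0005, 0, 0],
)

```text
time_s: 14.42
eef_pos: [615.6, -218.2, 168.0]
orientation: [-2.566, -1.812, 0.0]
wrist_force: [-1.6, 0.3, -1.6]
width: 6.9
grasp_force: 58.9
```

Emit:
play_rows(
  deltas=[1, 0, 0.0003, 0, 0, 1, 0, 0.0005, 0, 0, 1, 0, 0.0005, 0, 0],
)

```text
time_s: 14.67
eef_pos: [616.1, -218.3, 168.1]
orientation: [-2.566, -1.812, 0.0]
wrist_force: [-0.6, 0.3, -1.1]
width: 6.6
grasp_force: 58.9
```

Emit:
play_rows(
  deltas=[1, 0, 0.0002, 0, 0, 1, 0, 0.0004, 0, 0, 1, 0, 0.0004, 0, 0],
)

```text
time_s: 14.92
eef_pos: [616.5, -218.5, 168.1]
orientation: [-2.566, -1.812, -0.0]
wrist_force: [-0.5, -0.4, -1.5]
width: 7.2
grasp_force: 58.9
```

Emit:
play_rows(
  deltas=[1, 0, 0.0003, 0, 0, 1, 0, 0.0005, 0, 0, 1, 0, 0.0005, 0, 0],
)

```text
time_s: 15.17
eef_pos: [617.0, -218.7, 168.1]
orientation: [2.566, 1.812, -0.0]
wrist_force: [-0.3, 1.1, -1.6]
width: 7.0
grasp_force: 58.9
```

Emit:
play_rows(
  deltas=[1, 0, 0.0003, 0, 0, 1, 0, 0.0005, 0, 0, 1, 0, 0.0005, 0, 0],
)

```text
time_s: 15.42
eef_pos: [617.2, -218.8, 168.1]
orientation: [-2.566, -1.812, 0.0]
wrist_force: [-2.5, 1.7, -0.5]
width: 7.1
grasp_force: 59.1
```

Emit:
play_rows(
  deltas=[1, 0, 0.0002, 0, 0, 1, 0, 0.0003, 0, 0, 1, 0, 0.0003, 0, 0],
)

```text
time_s: 15.67
eef_pos: [617.3, -218.8, 168.0]
orientation: [-2.566, -1.812, 0.001]
wrist_force: [-5.3, 2.7, -0.5]
width: 7.2
grasp_force: 59.3
```

Contact felt (about 6 N along the push direction, with motion stalled). I release.

Emit:
play_rows(
  deltas=[1, 0, 0, 0, 0, 1, 0, 0, 0, 0],
  squeeze=20,
)

```text
time_s: 15.83
eef_pos: [617.3, -218.8, 168.0]
orientation: [-2.566, -1.812, 0.001]
wrist_force: [-5.1, 2.8, -0.4]
width: 6.8
grasp_force: 59.3
```

Emit:
play_rows(
  deltas=[0.7, 0, 0, 0, 0, 0.6, 0, 0, 0, 0, 0.5, 0, 0, 0, 0, 0.3, 0, 0, 0, 0, 0.2, 0, 0, 0, 0, 0.2, 0, 0, 0, 0, 0.2, 0, 0, 0, 0, 0.2, 0, 0, 0, 0],
)

```text
time_s: 16.5
eef_pos: [617.7, -218.9, 168.1]
orientation: [-2.566, -1.812, 0.0]
wrist_force: [-0.1, -0.5, 0.9]
width: 34.0
grasp_force: 0.0
```

```bash
python3 - <<'E'
from h import *
o=get_obs(); print(o['eef_pos'],o['time_s'],o['wrist_force'],o['width'])
for n in ('wrist','scene','side'): snap(n,n+'5')
a=[cv2.imread(f'pics/{n}5.png') for n in ('wrist','scene','side')]
b=np.zeros((600,800,3),np.uint8); b[:300,:400]=cv2.resize(a[0],(400,300))
b[:300,400:]=cv2.resize(a[1][200:335,120:300],(400,300),interpolation=cv2.INTER_CUBIC)
b[300:]=cv2.resize(a[2][195:270,240:400],(800,300),interpolation=cv2.INTER_CUBIC)
cv2.imwrite('pics/m5.png',b)
E
python3 tr.py 5 655 850 | grep -v y.\\[
```

```text
[ 617.69582598 -218.88123052  168.07642086] 16.5 [-0.11340343 -0.52569605  0.86469189] 33.99453011682175
  xmax [848.5 853.7] left/right [np.float64(853.3), np.float64(849.0)]
  xmax [851.8 854.3] left/right [np.float64(853.9), np.float64(853.4)]
  xmax [817.8 822.9] left/right [np.float64(801.9), np.float64(825.0)]
```

View pics/m5.png

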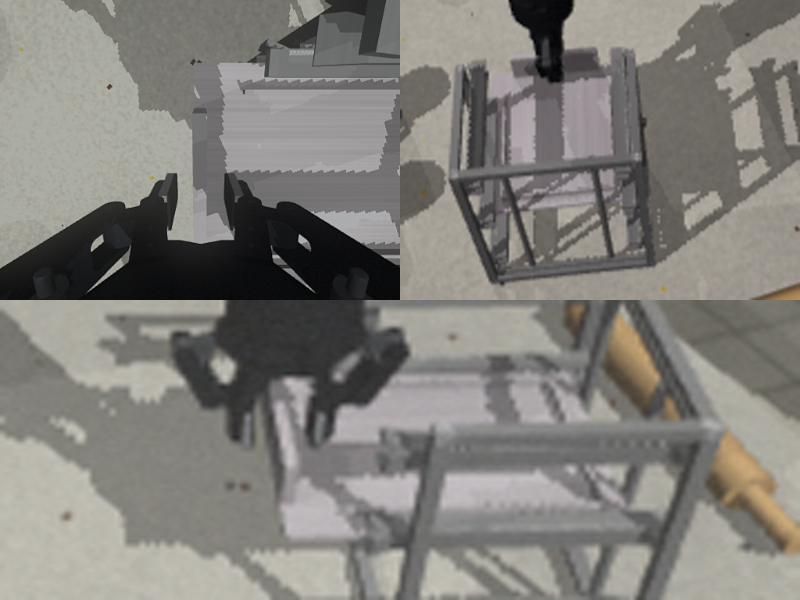

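The tray sits in the middle runners against the rods, and the jaws stand clear on both sides of the lip. I retreat straight up.

Emit:
play_rows(
  deltas=[0.2, 0, 0, -0.005, 0, 0.2, 0, 0, -0.015, 0, 0.2, 0, 0, -0.03, 0, 0.2, 0, 0, -0.045, 0, 0.2, 0, 0, -0.065, 0, 0.2, 0, 0, -0.085, 0, 0.2, 0, 0, -0.105, 0, 0.2, 0, 0, -0.125, 0, 0.2, 0, 0, -0.14, 0, 0.2, 0, 0, -0.15, 0, 0.2, 0, 0, -0.15, 0, 0.2, 0, 0, -0.15, 0],
)

```text
time_s: 17.65
eef_pos: [618.0, -219.0, 318.7]
orientation: [2.565, 1.811, 0.001]
wrist_force: [0.5, 0.6, -0.9]
width: 34.1
grasp_force: 0.0
```

```bash
python3 - <<'E'
from h import *
o=get_obs(); print(o['eef_pos'],o['time_s'],o['wrist_force'])
for n in ('wrist','scene','side'): snap(n,n+'6')
yaw=np.radians(-19.55); c,s=np.cos(yaw),np.sin(yaw); M=np.array([[c,-s,0],[s,c,0],[0,0,1]])
for f,dz in (('scene',-1.8),('side',1.5),('wrist',2.2)):
  for k in '56':
    im,d,P=cloud(f+k); Y=P@M+[0,0,dz]
    m=(d>0)&(abs(Y[...,1])<60)&(Y[...,0]>690)&(Y[...,0]<820)&(Y[...,2]>140)&(Y[...,2]<158); q=Y[m]
    pl=np.linalg.lstsq(np.c_[q[:,0]-700,q[:,1],np.ones(len(q))],q[:,2],rcond=None)[0]
    L=Y[(d>0)&(abs(Y[...,1])<60)&(Y[...,0]>630)&(Y[...,0]<675)&(Y[...,2]>180)&(Y[...,2]<196)]
    r=cv2.minAreaRect(L[:,:2].astype(np.float32))
    print(f+k,len(q),'slope',np.degrees(pl[:2]).round(2),'z',pl[2].round(1),'lip',len(L),np.median(L,0).round(1),np.round(r[0],1),np.round(r[1],1),round(r[2],1))
a=[cv2.imread(f'pics/{n}6.png') for n in ('wrist','scene','side')]
b=np.zeros((600,800,3),np.uint8); b[:300,:400]=cv2.resize(a[0],(400,300))
b[:300,400:]=cv2.resize(a[1][200:335,120:300],(400,300),interpolation=cv2.INTER_CUBIC)
b[300:]=cv2.resize(a[2][195:270,240:400],(800,300),interpolation=cv2.INTER_CUBIC)
cv2.imwrite('pics/m6.png',b)
E
```

```text
[ 617.97320988 -219.01080375  318.70269326] 17.65 [ 0.47861093  0.62968885 -0.91302214]
scene5 1502 slope [-0.18  0.07] z 150.3 lip 122 [655.4  15.4 188.8] [ 6.481e+02 -5.000e-01] [ 23.5 111.1] 0.9
scene6 1503 slope [-0.33 -0.13] z 150.5 lip 180 [655.7   2.4 188.1] [ 6.528e+02 -2.000e-01] [110.7  15.3] 87.7
side5 764 slope [-0.18  0.04] z 150.8 lip 109 [653.  -11.9 189.8] [652.6  -9.8] [87.5 42.9] 68.2
side6 802 slope [ 0.08 -0.12] z 150.6 lip 94 [653.1  -9.8 190.1] [653.5  -2.6] [  8.3 111. ] 0.1
wrist5 30075 slope [-0.05 -0.02] z 152.0 lip 3696 [655.1  11.8 191.9] [651.   13.7] [43.9 78.3] 20.0
wrist6 11455 slope [-0.03 -0.03] z 152.0 lip 844 [655.6   3.4 192.1] [6.553e+02 4.000e-01] [109.2   7.4] 89.8
```

View pics/m6.png

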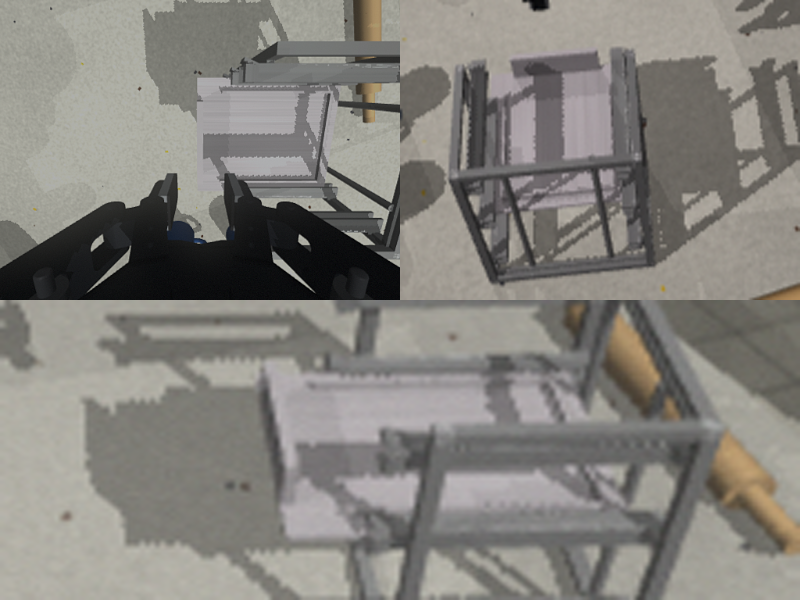

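The tray is level (0.03°), aligned in yaw, and its lip is unmoved at rack x ≈ 655.4, where contact was felt, so it is home. I hand in.

```bash
python3 -c "
from workcell import *
print(job_done())"
```

```text
the job is handed in; nothing more can be done
None
```

The tray is in the middle runners, lying flat against the back stop after a light press of about 6 N, with the gripper clear, and I handed the job in at about 18 s.

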